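Draw the mould carriage out from under the curing rack with the hooked rod

TASK

The mould carriage has been pushed back under the ledge of the plywood curing rack, and its swinging drawbar eye hangs somewhere out of sight under there. Take the hooked rod by its orange grip, reach in under the ledge with the rod level, feel for the eye, catch it from below with the upturned prong and draw the carriage out gently until it rests fully out against its stop. Then unhook the rod and stand it back down on its foot on the table, clear of the drawbar; move the carriage only with the rod, never use more than about 20 N on carriage or rack, and leave the dial timer alone.

Things in the scene. Friction and masses are not known exactly. Their poses are not given: they have to be found in the camera images.
- rack: Plywood curing rack fixed to the table, 224 deep (x) x 170 wide (y) x 94 mm high. Origin: centre of its underside, on the table. Its x points from the open front to the back wall, y along its width, z up. Side walls inside at y = +-79 mm; the table is its floor; in front of the carriage there is only the drawbar. On top a ring of tape, 25 mm high, at x = +50 mm.
- ledge_edge (a point): Middle of the ledge's front edge: the lower edge of the rack's top board (aluminium strip), at rack (-115, 0, 84) mm. The underside of the ledge is level, 84 mm above the table everywhere.
- carriage: Aluminium carriage with a turquoise mould, sliding along the rack's x; axes parallel to the rack's. Origin: middle of its front edge, at table height, at rack (21 mm - travel, 0, 0); travel 0 is pushed right in, 100 mm fully out (hard stop); it starts at 0 to 20 mm. About 5 N of friction; it stays where it is left. The drawbar belongs to it.
- drawbar_pin (a point): Upright pin of the steel drawbar, at carriage (-8, 0, 52) mm. The bar swings level about it and ends in an eye, centre 75 mm from the pin, straight ahead (-x) at angle 0. The start angle, -0.62 to +0.62 rad, is not measured: the eye lies up to 44 mm to either side. Stops at +-0.66 rad.
- eye_middle (a point): Where the eye's centre would be at angle 0 (fixed on the carriage, 75 mm ahead of the pin, 52 mm high; NOT the true eye). Eye: flat-lying ring of 6 mm round bar, hole 18 mm, outside 30 mm, its bar 49 to 55 mm above the table. Pushed sideways at the eye, the stiff bar yields at about 7 N and stays where left; it cannot move up or down.
- hook_rod: Loose hooked rod, 0.2 kg, on a flat dark foot (x -35 to +25, y +-22, 8 mm high). Origin: underside of the foot, below mid-grip. Orange grip block on it: 44 mm (x) by 18 mm (y), 8 to 59 mm high; take it from above across the 18 mm. A 7 mm steel rod runs along +x, its axis 12 mm above the underside, to x = 160 mm; there a 7 mm thick prong turns straight up.
- prong_tip (a point): Flat top of the rod's upturned prong, at (160, 0, 38) mm in the rod's frame.
- dial_timer: White round kitchen timer with black knob, 68 mm wide, 42 mm high, loose; origin at its underside. To be left alone.

How it is judged:
By the outcome, as a careful person would: the job done as asked, in the order asked, and still so for the second after the job is handed in, with the robot touching nothing.
It also fails if it takes over 72 s, if anything falls off the work surface, if the arm or the gripper's body presses on something with over 40 N, if the wrist force passes 120 N, or if a joint passes its speed limit or range.

ROBOT

A 6-joint arm with a two-finger parallel gripper is mounted at the origin on a cart in front of the work surface, level with it; the furniture and walls round the work are solid. World frame = base frame: x ahead of the robot, y to its left, z up, the work surface at z = 0. Lengths are in m, angles in rad, forces in N, time in s.
With the tool pointing down it reaches from about 0.35 to 0.775 m from the base axis. Payload 7.3 kg.
Tool frame: the origin (TCP) lies at the very end of the fingers, on their centre line; the grasp point (between the pads) lies 19 mm behind it; z points along the fingers, y is the line along which they close (so a half turn about z gives the same grasp; the last joint's range is limited). The gripper opens to 92 mm and grips with 3 to 60 N. Pads are 19 mm wide; open, the fingers measure 130 mm over their backs; the gripper's body (75 mm by 190 mm) begins 47 mm behind the grasp point.
Start: joints at [1.185, 0.342, 1.524, -0, 1.275, -0.146], TCP at [0.125, 0.51, 0.227] pointing down, gripper open.
Joint ranges: [-2.53, 2.53], [-0.77, 2.02], [0.04, 2.7], [-1, 4.14], [0.28, 2.66], [-3.11, 3.11]. Speed limits (rad/s): [2.57, 2.57, 3.14, 3.14, 3.14, 3.14].

INTERFACE

Orientations are given as a unit quaternion [w, x, y, z].
In Python, from station import sensors, get_image, camera_params, order gives the robot as it stands.
- The arm moves only by the shell command python3 -m creep 'ROWS' [FORCE]. ROWS is JSON, a list of rows, each a list of 7 numbers: the turn, a rotation vector about the tool's x, y, z scaled (see below), then the shift along the tool's x, y, z scaled (see below), then the closure, from -1 (fully open) to 1 (shut). A call has 1 to 5 rows; each row shifts and turns the commanded pose from where the row before left it, along the tool's axes as they then stand; what a row does not reach is not made up. The controller multiplies each number of a shift by 0.03 m and each number of a turn by 0.12 rad. A row lasts 1/8 s, in which the tool goes at most 62.5 mm and 10.7 degrees, less where a joint would pass 70% of its speed; a pose out of reach is approached as far as the arm can. A call with a number of a shift or a turn outside -1 to 1 is refused whole. A call with a gripper value outside its range is refused whole. The fingers move at their own pace and stop on an object; FORCE is the grip in N (left out, the last holds). Time passes only in rows, so rows that do not move let the fingers close. It gives the time, the measured TCP pose, the force, the opening and the grip force at its end, in the units of the state.
- sensors.get_obs(): the state, without advancing time (a new reading comes with each control period).
- get_image(name): name is "side" or "top" or "wrist"; returns the picture (480x640x3 uint8, red, green, blue); there is no depth.
- camera_params(name): a dict with "fx", "fy", "cx", "cy" (pixels), "k1" (the pictures are not rectified: a ray, as slopes to the right and down, at radius r is drawn at 1 + k1 r^2 times it, then the intrinsics apply), "rvec" (rotation vector, rad) and "tvec" (3), from world to camera coordinates, as OpenCV has them. Camera axes: x right, y down, z forward; pixel columns grow to the right and rows downward; lengths in m; the calibration is good to about 2 mm. A picture is of the moment at which its call begins: read the wrist's pose just before it. camera_params takes no time and is no camera call; for the wrist camera it gives the pose at the moment of the call.
- order.close_job(): hands the job in; it is judged then, once.
The state is a dict: "time_s": time; "q": joint angles; "dq": joint speeds; "effort": joint torques, N m; "ee_pos": TCP position; "tool_rot": TCP orientation; "force": force on the tool from outside, world axes, zero at the start; "moment": the same for the moment, N m; "finger_gap": finger opening in m; "gripper_force": force on a finger pad.
Only numpy, scipy, OpenCV 4.12 (cv2) and the standard library are available. Lean on these libraries where they do the work, as an engineer would, in place of code of your own. Each camera call takes 0.05 s, during which the arm holds its last target. There are 200 camera calls.

## Working session

There is one attempt and no reset: what is moved stays moved. The work goes in short steps, Python scripts to look and compute and a shell command to move; the robot and the scene stay as the last step left them, time stands still between calls to the robot, and variables do not carry over. Pictures are saved under pics/ and viewed, at most 10 in all, crops included, and the job is handed in when it is done.

```bash
ls; mkdir -p pics; python3 - <<'E'
from station import sensors,get_image,camera_params
import cv2
o=sensors.get_obs();print(o)
for n in("side","top"):
    print(n,camera_params(n));cv2.imwrite(f"pics/{n}0.png",get_image(n)[:,:,::-1])
E
```

```text
pics
{'time_s': 0.0, 'q': array([ 1.18502947e+00,  3.42715345e-01,  1.52504600e+00, -1.99129732e-05,
        1.27543211e+00, -1.46034762e-01]), 'dq': array([ 0.00044525, -0.00136546,  0.00119021,  0.00047098,  0.00168951,
       -0.00032812]), 'effort': array([-2.87878920e-04, -4.31246603e+01, -2.44207960e+01,  7.16341124e-02,
        5.62865508e-02, -1.06786770e-04]), 'ee_pos': array([0.12449479, 0.50958025, 0.2260387 ]), 'tool_rot': array([-2.01138904e-04,  1.19576292e-01,  9.92824692e-01, -7.74770784e-04]), 'force': array([-0.50406588, -0.68841673,  0.82208539]), 'moment': array([-0.01427638, -0.05847541,  0.00289567]), 'gripper_force': 0.0, 'finger_gap': 0.09182937778746492}
side {'fx': 607.7030323686558, 'fy': 607.7030323686558, 'cx': 314.7374094514491, 'cy': 243.35978078752703, 'k1': -0.10492134466924542, 'rvec': array([ 1.96316081, -0.57905606,  0.32344457]), 'tvec': array([-0.4915083 ,  0.18228227,  0.95786569])}
top {'fx': 552.9975395367508, 'fy': 552.9975395367508, 'cx': 311.939373798543, 'cy': 233.38925718336696, 'k1': -0.10797382098180666, 'rvec': array([ 2.17307288, -2.13224102,  0.06833276]), 'tvec': array([-0.06336464,  0.57528034,  0.93061413])}
```

View pics/top0.png

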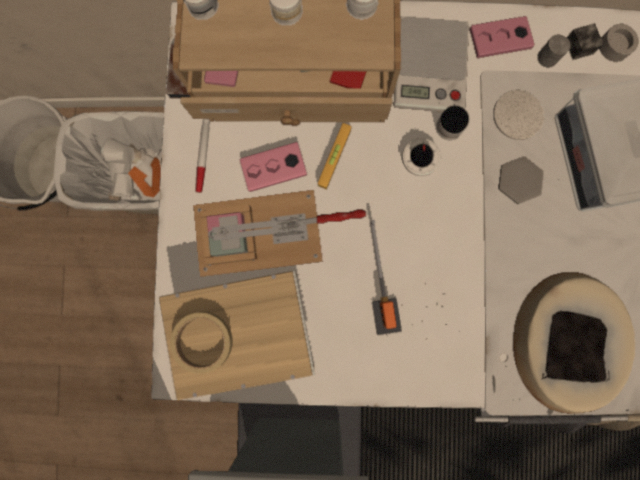

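View pics/side0.png

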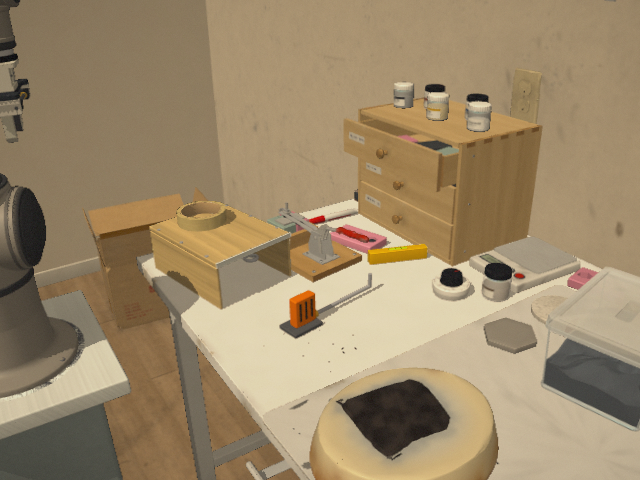

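The top view shows the rack's top face with corners at about (160,293), (298,272), (312,375) and (173,397). Its open front faces right. The rod's grip is at (389,315) and its prong at (369,207). The timer is at (421,155). I'll zoom in to get better pixel positions.

```bash
python3 - <<'E'
import cv2
a=cv2.imread("pics/top0.png")[200:400,150:410];cv2.imwrite("pics/topc.png",cv2.resize(a,None,fx=3,fy=3,interpolation=cv2.INTER_CUBIC))
a=cv2.imread("pics/side0.png")[190:345,140:390];cv2.imwrite("pics/sidec.png",cv2.resize(a,None,fx=3.2,fy=3.2,interpolation=cv2.INTER_CUBIC))
E
```

```text
(no output)
```

View pics/topc.png

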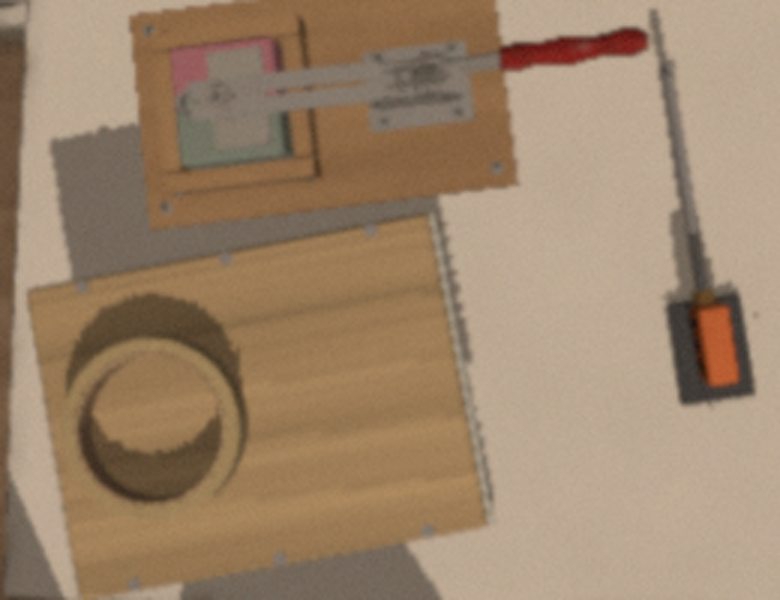

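View pics/sidec.png

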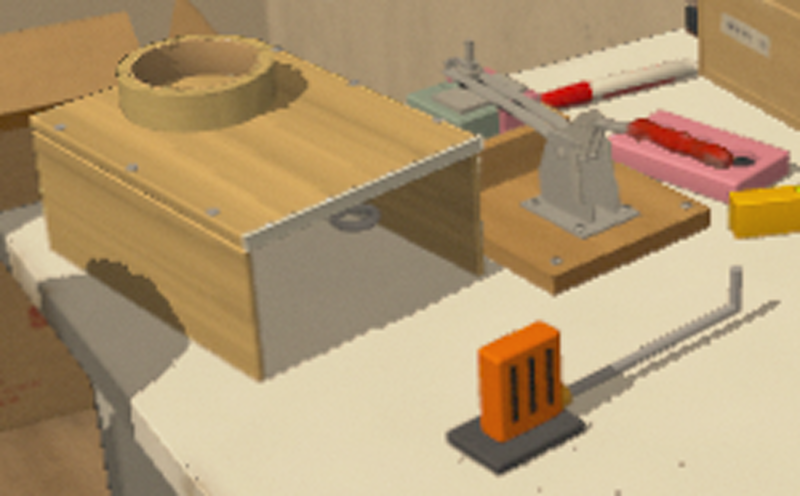

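The side crop shows part of the eye under the ledge, centred near crop (355,215), which is about (251,257) in the full image. I'll fit all the poses now.

```bash
cat >h.py <<'E'
import numpy as np,cv2
from station import camera_params
from scipy.spatial.transform import Rotation as R
def proj(P,c):
    p=R.from_rotvec(c["rvec"]).apply(np.atleast_2d(P))+c["tvec"]
    s=p[:,:2]/p[:,2:];s=s*(1+c["k1"]*(s**2).sum(1,keepdims=True))
    return s*[c["fx"],c["fy"]]+[c["cx"],c["cy"]]
def onz(px,z,c):
    K=np.array([[c["fx"],0,c["cx"]],[0,c["fy"],c["cy"]],[0,0,1]])
    u=cv2.undistortPoints(np.array([[px]],float),K,np.array([c["k1"],0,0,0,0]))[0,0]
    r=R.from_rotvec(c["rvec"]);d=r.inv().apply([*u,1]);o=r.inv().apply(-c["tvec"])
    return o+d*(z-o[2])/d[2]
def pose(P,q): # q=x,y,yaw
    c,s=np.cos(q[2]),np.sin(q[2]);P=np.atleast_2d(P).astype(float)
    return np.c_[q[0]+c*P[:,0]-s*P[:,1],q[1]+s*P[:,0]+c*P[:,1],P[:,2]]
E
python3 - <<'E'
from h import *
from scipy.optimize import least_squares
T=camera_params("top");S=camera_params("side")
t=lambda u:(np.array(u,float)+.5)/3-.5+[150,200]
s=lambda u:(np.array(u,float)+.5)/3.2-.5+[140,190]
rt=np.array([[112,-85,94],[-115,-85,94],[-115,85,94],[112,85,94]])/1e3
rtp=t([[30,289],[437,212],[493,522],[78,597]])
rs=np.array([[-115,85,84],[-115,-85,84],[-112,85,0],[112,85,94],[-112,-85,0]])/1e3
rsp=s([[246,249],[482,149],[262,380],[32,118],[480,275]])
ft=np.array([[25,22,8],[25,-22,8],[-35,-22,8],[-35,22,8],[160,0,38],[22,9,59],[22,-9,59],[-22,-9,59]])/1e3
ftp=t([[668,306],[738,293],[754,394],[683,404],[653,12],[698,308],[730,303],[740,383]])
fs=np.array([[-35,22,8],[-35,-22,8],[25,-22,8],[160,0,38]])/1e3
fsp=s([[447,435],[500,464],[585,423],[737,269]])
for n,a,b,c,d,q0 in(("rack",rt,rtp,rs,rsp,[.5,.2,1.5]),("rod",ft,ftp,fs,fsp,[.5,0,0])):
    f=lambda q:np.r_[proj(pose(a,q),T)-b,proj(pose(c,q),S)-d].ravel()
    r=least_squares(f,q0,loss="soft_l1");print(n,r.x.round(4));print(f(r.x).reshape(-1,2).round(1).tolist())
    if n=="rack":Q=r.x
e=onz(s([355,215]),.052,S);print("eye",e)
d=e-[Q[0],Q[1],0];c,k=np.cos(Q[2]),np.sin(Q[2])
print("eye in rack",c*d[0]+k*d[1],-k*d[0]+c*d[1])
print("timer",onz([421,155],.042,T))
E
```

```text
rack [0.4047 0.0661 1.7777]
[[-1.5, -1.1], [-0.3, -1.1], [0.7, 1.0], [0.1, 0.6], [0.1, 0.8], [0.7, 0.3], [-1.2, 0.9], [-1.2, -1.5], [2.2, -0.5]]
rod [ 0.4411 -0.1846  0.1745]
[[-0.6, -0.9], [0.9, -0.5], [1.2, 0.0], [-0.1, 0.7], [5.5, 17.2], [-0.3, -0.3], [-0.2, -0.3], [0.8, -0.5], [-1.0, -1.9], [-0.5, 0.0], [0.2, -1.5], [-0.9, -1.2]]
eye [ 0.43760833 -0.0031188   0.052     ]
eye in rack -0.0744571423108459 -0.01797903034590914
timer [ 0.71452217 -0.23899381  0.042     ]
```

```bash
A='[[0,0,0,-0.945,-0.656,0,-1],[0,0,0,-0.945,-0.656,0,-1],[0,0,0,-0.945,-0.656,0,-1],[0,0,0,-0.945,-0.656,0,-1]]'; echo skip >/dev/null
python3 -m creep '[[0,0,0,-0.945,-0.656,0,-1],[0,0,0,-0.945,-0.656,0,-1],[0,0,0,-0.945,-0.656,0,-1],[0,0,0,-0.945,-0.656,0,-1]]'
python3 -m creep '[[0,0,0,-0.945,-0.656,0,-1],[0,0,0,-0.945,-0.656,0,-1],[0,0,0,-0.945,-0.656,0,-1],[0,0,0,-0.945,-0.656,0,-1]]'
python3 -m creep '[[0,0,0,-0.945,-0.656,0,-1],[0,0,0,-0.945,-0.656,0,-1],[0,0,0,-0.945,-0.656,0,-1],[0,0,0,-0.945,-0.656,0,-1]]'
```

```text
time_s: 0.6
ee_pos: [0.2166, 0.4056, 0.2265]
tool_rot: [-0.0, 0.12, 0.993, -0.0]
force: [0.3, 0.2, -0.1]
finger_gap: 0.0917
gripper_force: 0.0
time_s: 1.1
ee_pos: [0.3081, 0.3022, 0.2265]
tool_rot: [-0.0, 0.12, 0.993, -0.0]
force: [0.6, 0.1, 0.9]
finger_gap: 0.0915
gripper_force: 0.0
time_s: 1.6
ee_pos: [0.3995, 0.1988, 0.2265]
tool_rot: [-0.0, 0.12, 0.993, -0.0]
force: [-1.0, 0.9, 0.5]
finger_gap: 0.0919
gripper_force: 0.0
```

```bash
python3 -m creep '[[0,0,0,-0.336,-0.934,0,-1],[0,0,0,-0.336,-0.934,0,-1],[0,0,0,-0.336,-0.934,0,-1],[0,0,0,-0.336,-0.934,0,-1],[0,0,0,-0.336,-0.934,0,-1]]'
python3 -m creep '[[0,0,0,-0.336,-0.934,0,-1],[0,0,0,-0.336,-0.934,0,-1],[0,0,0,-0.336,-0.934,0,-1],[0,0,0,-0.336,-0.934,0,-1],[0,0,0,-0.336,-0.934,0,-1]]'
python3 -m creep '[[0,0,0,-0.336,-0.934,0,-1],[0,0,0,-0.336,-0.934,0,-1],[0,0,0,-0.336,-0.934,0,-1],[0,0,0,0,0,0,-1]]'
python3 -m creep '[[0,0,1,0,0,0,-1],[0,0,1,0,0,0,-1],[0,0,1,0,0,0,-1],[0,0,1,0,0,0,-1],[0,0,1,0,0,0,-1]]'
python3 -m creep '[[0,0,1,0,0,0,-1],[0,0,1,0,0,0,-1],[0,0,1,0,0,0,-1],[0,0,1,0,0,0,-1],[0,0,1,0,0,0,-1]]'
python3 -m creep '[[0,0,1,0,0,0,-1],[0,0,1,0,0,0,-1],[0,0,1,0,0,0,-1],[0,0,1,0,0,0,-1],[0,0,1,0,0,0,-1]]'
python3 -m creep '[[0,0,1,0,0,0,-1],[0,0,1,0,0,0,-1],[0,0,1,0,0,0,-1],[0,0,1,0,0,0,-1],[0,0,1,0,0,0,-1]]'
python3 -m creep '[[0,0,1,0,0,0,-1],[0,0,1,0,0,0,-1],[0,0,0.75,0,0,0,-1],[0,0,0,0,0,0,-1],[0,0,0,0,0,0,-1]]'
```

```text
time_s: 2.22
ee_pos: [0.4145, 0.0508, 0.2265]
tool_rot: [-0.0, 0.12, 0.993, 0.0]
force: [-0.8, 0.2, -0.1]
finger_gap: 0.0917
gripper_force: 0.0
time_s: 2.85
ee_pos: [0.4302, -0.0972, 0.2265]
tool_rot: [-0.0, 0.12, 0.993, 0.0]
force: [0.7, 0.5, -0.1]
finger_gap: 0.0916
gripper_force: 0.0
time_s: 3.35
ee_pos: [0.4397, -0.1865, 0.2262]
tool_rot: [-0.0, 0.121, 0.993, 0.0]
force: [-0.1, 0.1, -0.6]
finger_gap: 0.0916
gripper_force: 0.0
time_s: 3.98
ee_pos: [0.4396, -0.1839, 0.2265]
tool_rot: [-0.0, 0.409, 0.912, 0.0]
force: [-0.3, -0.6, -0.0]
finger_gap: 0.0921
gripper_force: 0.0
time_s: 4.6
ee_pos: [0.4395, -0.1839, 0.2265]
tool_rot: [-0.001, 0.661, 0.751, 0.0]
force: [0.7, 0.1, -0.1]
finger_gap: 0.0918
gripper_force: 0.0
time_s: 5.22
ee_pos: [0.4396, -0.1839, 0.2265]
tool_rot: [-0.001, 0.853, 0.522, 0.0]
force: [-0.2, -0.3, -0.3]
finger_gap: 0.0921
gripper_force: 0.0
time_s: 5.85
ee_pos: [0.4396, -0.1839, 0.2265]
tool_rot: [-0.001, 0.969, 0.247, -0.0]
force: [-0.1, -0.4, 0.1]
finger_gap: 0.0918
gripper_force: 0.0
time_s: 6.48
ee_pos: [0.4397, -0.1846, 0.2266]
tool_rot: [-0.0, 0.996, 0.087, -0.0]
force: [-0.0, 0.1, 0.8]
finger_gap: 0.0921
gripper_force: 0.0
```

```bash
python3 -m creep '[[0,0,0,0.05,0,1,-1],[0,0,0,0,0,1,-1],[0,0,0,0,0,1,-1],[0,0,0,0,0,1,-1],[0,0,0,0,0,1,-1]]'
python3 -m creep '[[0,0,0,0,0,1,-1],[0,0,0,0,0,0.78,-1],[0,0,0,0,0,0,-1],[0,0,0,0,0,0,-1]]'
python3 -m creep '[[0,0,0,0,0,0,1],[0,0,0,0,0,0,1],[0,0,0,0,0,0,1],[0,0,0,0,0,0,1],[0,0,0,0,0,0,1]]' 45
python3 -m creep '[[0,0,0,0,0,0,1],[0,0,0,0,0,0,1],[0,0,0,0,0,0,1]]'
```

```text
time_s: 7.1
ee_pos: [0.4414, -0.1847, 0.0758]
tool_rot: [0.0, 0.996, 0.087, 0.0]
force: [0.4, -0.1, 0.5]
finger_gap: 0.092
gripper_force: 0.0
time_s: 7.6
ee_pos: [0.4418, -0.1851, 0.024]
tool_rot: [0.0, 0.996, 0.086, 0.0]
force: [1.1, 0.5, 0.7]
finger_gap: 0.0917
gripper_force: 0.0
time_s: 8.22
ee_pos: [0.4413, -0.1849, 0.0233]
tool_rot: [-0.0, 0.996, 0.086, 0.0]
force: [0.1, 1.2, 0.1]
finger_gap: 0.0461
gripper_force: 0.0
time_s: 8.6
ee_pos: [0.4413, -0.1849, 0.0233]
tool_rot: [-0.0, 0.996, 0.086, 0.0]
force: [-0.8, 0.1, -1.5]
finger_gap: 0.0178
gripper_force: 45.0
```

```bash
python3 - <<'E'
from h import *
T=camera_params("top");S=camera_params("side")
for z in(.03,.05,.07,.09,.11):print(z,onz([365,213],z,T)[:2].round(3),onz([368,239],z,S)[:2].round(3))
im=cv2.imread("pics/side0.png")[235:285,215:285];k=10
im=cv2.resize(im,None,fx=k,fy=k,interpolation=cv2.INTER_NEAREST)
Q=[.4047,.0661,1.7777];a=np.linspace(0,2*np.pi,60)
for tr,ang,col in((.0147,-.242,(0,0,255)),):
    e=np.array([.013-tr-.075*np.cos(ang),.075*np.sin(ang)]);print(e)
    for r,z in((.015,.052),(.009,.052)):
        p=proj(pose(np.c_[e[0]+r*np.cos(a),e[1]+r*np.sin(a),0*a+z],Q),S)
        cv2.polylines(im,[np.int32((p+.5-[215,235])*k)],True,col,1)
p=proj(pose([[-.115,.085,.084],[-.115,-.085,.084]],Q),S)
cv2.polylines(im,[np.int32((p+.5-[215,235])*k)],False,(0,255,0),1)
cv2.imwrite("pics/ring.png",im)
E
```

```text
0.03 [ 0.613 -0.144] [ 0.689 -0.031]
0.05 [ 0.61  -0.143] [ 0.664 -0.064]
0.07 [ 0.608 -0.141] [ 0.64  -0.097]
0.09 [ 0.605 -0.14 ] [ 0.615 -0.13 ]
0.11 [ 0.602 -0.139] [ 0.591 -0.163]
[-0.07451455 -0.01797336]
```

View pics/ring.png

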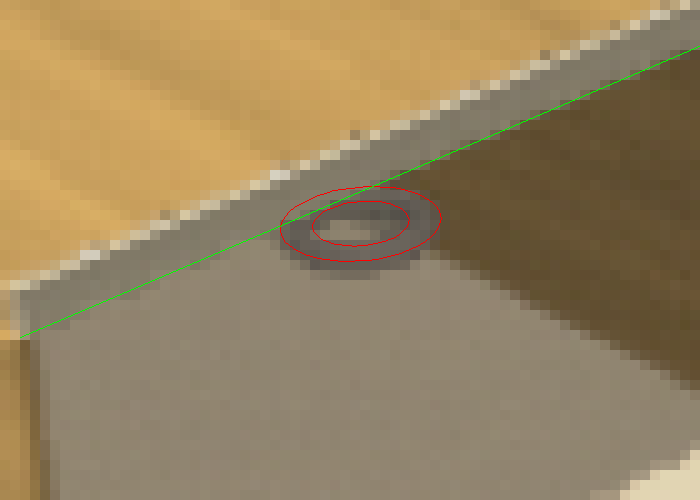

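The overlay matches the rack's edge. The real ring sits about 0.6 px lower than my drawing, which is about 2–3 mm. The clamp's red handle end is about 95 mm high at (0.607,-0.135), so I'll swing the rod round above it.

```bash
python3 - <<'E'
from h import *
S=camera_params("side");Q=np.array([.4047,.0661,1.7777])
w=proj(pose([[-.0745,-.018,.052]],Q),S)[0]
for d in((0,.6),(-.2,.6),(0,1)):
    e=onz(w+d,.052,S);v=R.from_euler('z',-Q[2]).apply(e-[*Q[:2],0]);print(d,v.round(4))
E
python3 -m creep '[[0,0,0,0,0,-1,1],[0,0,0,0,0,-1,1],[0,0,0,0,0,-1,1],[0,0,0,0,0,-1,1],[0,0,0,0,0,-0.4,1]]'
python3 -m creep '[[0,0,0,0.5,0.77,0,1],[0,0,0,0.5,0.77,0,1],[0,0,0,0.2,0.4,0,1],[0,0,-1,0,0,0,1],[0,0,-1,0,0,0,1]]'
python3 -m creep '[[0,0,-1,0,0,0,1],[0,0,-1,0,0,0,1],[0,0,-1,0,0,0,1],[0,0,-1,0,0,0,1],[0,0,-1,0,0,0,1]]'
python3 -m creep '[[0,0,-1,0,0,0,1],[0,0,-1,0,0,0,1],[0,0,-1,0,0,0,1],[0,0,-1,0,0,0,1],[0,0,-1,0,0,0,1]]'
python3 -m creep '[[0,0,-1,0,0,0,1],[0,0,-0.37,0,0,0,1],[0,0,0,0,0,0,1],[0,0,0,0,0,0,1]]'
python3 - <<'E'
from station import *
import cv2
from station import get_image
cv2.imwrite("pics/s1.png",get_image("side")[:,:,::-1]);cv2.imwrite("pics/t1.png",get_image("top")[:,:,::-1])
E
```

```text
(0, 0.6) [-0.0764 -0.0165  0.052 ]
(-0.2, 0.6) [-0.0761 -0.0162  0.052 ]
(0, 1) [-0.0777 -0.0155  0.052 ]
time_s: 9.22
ee_pos: [0.4417, -0.1851, 0.1565]
tool_rot: [0.001, 0.996, 0.086, 0.001]
force: [-0.3, -0.0, -2.0]
finger_gap: 0.0175
gripper_force: 45.0
time_s: 9.85
ee_pos: [0.486, -0.2357, 0.1542]
tool_rot: [-0.001, 0.978, 0.206, -0.001]
force: [0.1, 0.6, -2.0]
finger_gap: 0.0179
gripper_force: 45.0
time_s: 10.48
ee_pos: [0.486, -0.2355, 0.1544]
tool_rot: [-0.001, 0.874, 0.486, -0.0]
force: [0.4, -0.6, -1.5]
finger_gap: 0.0177
gripper_force: 45.0
time_s: 11.1
ee_pos: [0.486, -0.2355, 0.1544]
tool_rot: [-0.001, 0.691, 0.723, -0.0]
force: [-0.3, -0.7, -2.4]
finger_gap: 0.0178
gripper_force: 45.0
time_s: 11.6
ee_pos: [0.4864, -0.2358, 0.1549]
tool_rot: [-0.0, 0.631, 0.776, 0.0]
force: [-0.1, 0.5, -2.4]
finger_gap: 0.0178
gripper_force: 45.0
```

```bash
python3 -m creep '[[0,0,0,0,-0.05,1,1],[0,0,0,0,0,1,1],[0,0,0,0,0,1,1],[0,0,0,0,0,0.8,1],[0,0,0,0,0,0.42,1]]'
python3 -m creep '[[0,0,0,0,0,0,1],[0,0,0,0,0,0,1]]'
python3 - <<'E'
from h import *
from station import get_image,sensors
o=sensors.get_obs();p=o["ee_pos"];S=camera_params("side")
im=get_image("side")
rr=R.from_quat(np.roll(o["tool_rot"],-1)).as_matrix();yaw=np.arctan2(rr[1,0],rr[0,0]);print(p,yaw,rr[:,0],o["force"])
q=[p[0],p[1],yaw];P=np.array([[.160,0,.038],[.160,0,.012],[.03,0,.012],[.025,-.022,0],[-.035,-.022,0]]);P[:,2]+=p[2]-.0233
u=proj(pose(P,q),S);print(u.round(1))
x0,y0=230,220;c=im[y0:y0+130,x0:x0+170,::-1];k=4.5;c=cv2.resize(c,None,fx=k,fy=k,interpolation=cv2.INTER_NEAREST)
for a in u:cv2.circle(c,tuple(np.int32((a+.5-[x0,y0])*k)),3,(0,0,255),1)
cv2.imwrite("pics/s2.png",c)
E
```

```text
time_s: 12.32
ee_pos: [0.4848, -0.2361, 0.0275]
tool_rot: [-0.001, 0.631, 0.776, -0.0]
force: [1.0, 0.1, -2.1]
finger_gap: 0.0174
gripper_force: 45.0
time_s: 12.58
ee_pos: [0.4859, -0.2368, 0.0296]
tool_rot: [0.001, 0.631, 0.776, 0.0]
force: [0.5, -0.5, -1.9]
finger_gap: 0.0176
gripper_force: 45.0
[ 0.48587139 -0.23678397  0.02959186] 1.7761755404371986 [-0.20393828  0.97898307 -0.00114997] [ 0.48930699 -0.45439168 -1.94240576]
[[278.  274.8]
 [278.8 287.3]
 [329.5 314.7]
 [340.9 316.7]
 [367.3 330.7]]
```

View pics/s2.png

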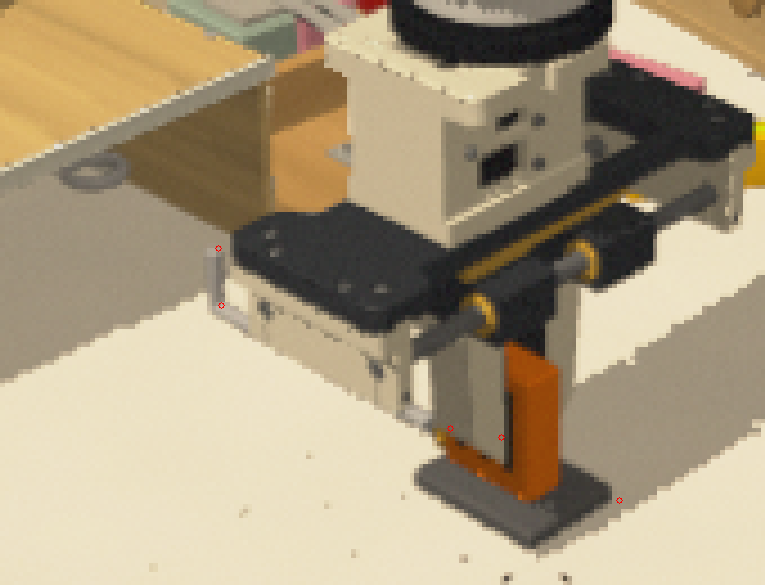

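The real prong tip shows at about (277.1,274.9), within 1 px of the prediction, and the rod is level. The eye is visible under the ledge at about (250.5,257.5). I'll measure both with this camera so calibration bias cancels.

```bash
python3 - <<'E'
from h import *
S=camera_params("side");Q=np.array([.4047,.0661,1.7777])
for px in([277.1,274.9],[276.8,275.3]):
    e=onz(px,.0443,S);print(R.from_euler('z',-Q[2]).apply(e-[*Q[:2],0]).round(4))
E
```

```text
[-0.1523 -0.0161  0.0443]
[-0.153  -0.0148  0.0443]
```

```bash
python3 -m creep '[[0,0,0,0.4,0.03,0.05,1],[0,0,0,0.4,0,0,1],[0,0,0,0.4,0,0,1],[0,0,0,0.4,0,0,1],[0,0,0,0.4,0,0,1]]'
python3 -m creep '[[0,0,0,0.3,0,0,1],[0,0,0,0.24,0,0,1],[0,0,0,0,0,0,1],[0,0,0,0,0,0,1]]'
python3 - <<'E'
from h import *
from station import get_image,sensors
o=sensors.get_obs();print(o["ee_pos"],o["force"],o["moment"])
im=get_image("side")[225:295,205:305,::-1]
cv2.imwrite("pics/s3.png",cv2.resize(im,None,fx=8,fy=8,interpolation=cv2.INTER_NEAREST))
E
```

```text
time_s: 13.25
ee_pos: [0.4738, -0.1765, 0.0273]
tool_rot: [0.0, 0.631, 0.776, 0.0]
force: [0.1, 0.7, -2.8]
finger_gap: 0.0176
gripper_force: 45.0
time_s: 13.75
ee_pos: [0.4708, -0.1619, 0.0273]
tool_rot: [0.0, 0.631, 0.776, 0.0]
force: [-0.3, -0.8, -1.9]
finger_gap: 0.0175
gripper_force: 45.0
[ 0.47082748 -0.16191798  0.02726969] [-0.27453868 -0.75654055 -1.89987844] [-0.10408958  0.00765056 -0.01712427]
```

View pics/s3.png

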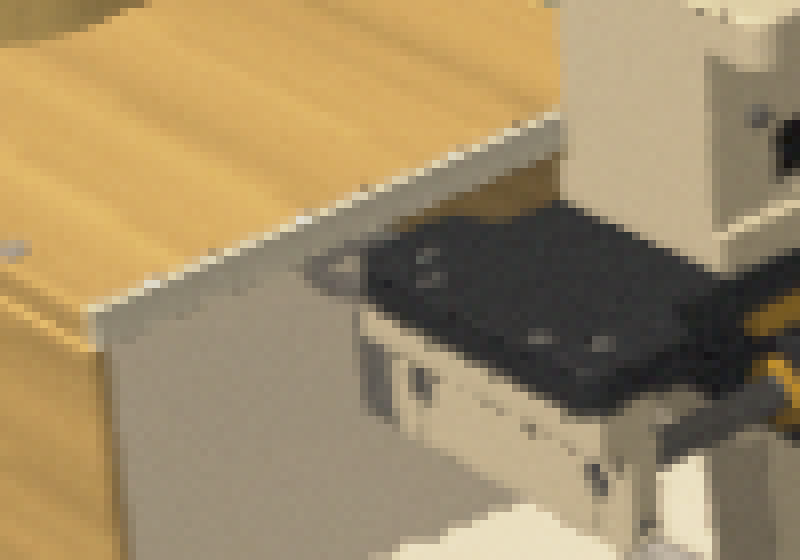

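```bash
python3 -m creep '[[0,0,0,0,0,-0.1,1],[0,0,0,0,0,-0.1,1],[0,0,0,0,0,-0.07,1],[0,0,0,0,0,0,1]]'
python3 -m creep '[[0,0,0,0,0,-0.04,1],[0,0,0,0,0,0,1]]'
```

```text
time_s: 14.3
ee_pos: [0.4707, -0.1617, 0.0355]
tool_rot: [0.0, 0.631, 0.776, 0.0]
force: [1.0, 0.0, -2.6]
finger_gap: 0.0178
gripper_force: 45.0
time_s: 14.55
ee_pos: [0.4706, -0.1616, 0.0366]
tool_rot: [0.0, 0.631, 0.776, 0.0]
force: [0.3, 0.2, -2.9]
finger_gap: 0.0178
gripper_force: 45.0
```

```bash
python3 -m creep '[[0,0,0,0,0,-0.05,1],[0,0,0,0,0,-0.05,1],[0,0,0,0,0,0,1]]'
```

```text
time_s: 14.92
ee_pos: [0.4707, -0.1617, 0.0396]
tool_rot: [0.0, 0.631, 0.776, 0.0]
force: [-1.2, -1.8, -2.4]
finger_gap: 0.0177
gripper_force: 45.0
```

```bash
python3 -m creep '[[0,0,0,0,0,-0.1,1],[0,0,0,0,0,-0.1,1],[0,0,0,0,0,0,1]]'
```

```text
time_s: 15.3
ee_pos: [0.4708, -0.1617, 0.0458]
tool_rot: [0.0, 0.631, 0.776, 0.0]
force: [0.6, -0.1, -2.3]
finger_gap: 0.0177
gripper_force: 45.0
```

```bash
python3 -m creep '[[0,0,0,0,0,-0.12,1],[0,0,0,-0.1,0,0,1],[0,0,0,-0.1,0,0,1],[0,0,0,-0.1,0,0,1],[0,0,0,0,0,0,1]]'
```

```text
time_s: 15.92
ee_pos: [0.472, -0.1699, 0.0487]
tool_rot: [-0.001, 0.631, 0.776, 0.0]
force: [-0.6, 5.0, -1.6]
finger_gap: 0.0174
gripper_force: 45.0
```

```bash
python3 -m creep '[[0,0,0,-0.13,0,0,1],[0,0,0,-0.13,0,0,1],[0,0,0,-0.13,0,0,1],[0,0,0,-0.13,0,0,1],[0,0,0,-0.13,0,0,1]]'
python3 -m creep '[[0,0,0,-0.13,0,0,1],[0,0,0,-0.13,0,0,1],[0,0,0,-0.13,0,0,1],[0,0,0,-0.13,0,0,1],[0,0,0,-0.13,0,0,1]]'
python3 -m creep '[[0,0,0,-0.13,0,0,1],[0,0,0,-0.13,0,0,1],[0,0,0,-0.13,0,0,1],[0,0,0,-0.13,0,0,1],[0,0,0,-0.13,0,0,1]]'
```

```text
time_s: 16.55
ee_pos: [0.4761, -0.1889, 0.0488]
tool_rot: [-0.001, 0.631, 0.776, 0.0]
force: [0.8, 4.7, -2.3]
finger_gap: 0.0176
gripper_force: 45.0
time_s: 17.18
ee_pos: [0.48, -0.2079, 0.0488]
tool_rot: [-0.001, 0.631, 0.776, 0.0]
force: [-0.7, 4.6, -2.8]
finger_gap: 0.018
gripper_force: 45.0
time_s: 17.8
ee_pos: [0.484, -0.2269, 0.0487]
tool_rot: [-0.001, 0.631, 0.776, 0.0]
force: [0.8, 5.1, -2.6]
finger_gap: 0.0181
gripper_force: 45.0
```

```bash
python3 -m creep '[[0,0,0,-0.1,0,0,1],[0,0,0,-0.1,0,0,1],[0,0,0,-0.1,0,0,1],[0,0,0,-0.1,0,0,1],[0,0,0,-0.1,0,0,1]]'
```

```text
time_s: 18.42
ee_pos: [0.4871, -0.2416, 0.0487]
tool_rot: [-0.001, 0.631, 0.776, 0.0]
force: [-0.3, 6.2, -2.1]
finger_gap: 0.0174
gripper_force: 45.0
```

```bash
python3 -m creep '[[0,0,0,-0.05,0,0,1],[0,0,0,-0.05,0,0,1],[0,0,0,0,0,0,1]]'
```

```text
time_s: 18.8
ee_pos: [0.4879, -0.2449, 0.0489]
tool_rot: [-0.0, 0.631, 0.776, 0.0]
force: [-0.3, 4.3, -2.2]
finger_gap: 0.0175
gripper_force: 45.0
```

```bash
python3 -m creep '[[0,0,0,-0.05,0,0,1],[0,0,0,0,0,0,1]]'
```

```text
time_s: 19.05
ee_pos: [0.4883, -0.2465, 0.049]
tool_rot: [-0.0, 0.631, 0.776, 0.0]
force: [0.1, 5.1, -2.6]
finger_gap: 0.0178
gripper_force: 45.0
```

```bash
python3 -m creep '[[0,0,0,-0.033,0,0,1],[0,0,0,0,0,0,1]]'
```

```text
time_s: 19.3
ee_pos: [0.4885, -0.2475, 0.049]
tool_rot: [-0.0, 0.631, 0.776, 0.0]
force: [0.1, 4.7, -2.1]
finger_gap: 0.0178
gripper_force: 45.0
```

```bash
python3 -m creep '[[0,0,0,-0.033,0,0,1],[0,0,0,0,0,0,1]]'
```

```text
time_s: 19.55
ee_pos: [0.4887, -0.2486, 0.049]
tool_rot: [-0.0, 0.631, 0.776, 0.0]
force: [1.0, 4.8, -2.1]
finger_gap: 0.0177
gripper_force: 45.0
```

```bash
python3 -m creep '[[0,0,0,-0.02,0,0,1],[0,0,0,0,0,0,1]]'
```

```text
time_s: 19.8
ee_pos: [0.4888, -0.2492, 0.049]
tool_rot: [-0.0, 0.631, 0.776, 0.0]
force: [0.2, 5.7, -2.1]
finger_gap: 0.0175
gripper_force: 45.0
```

Still moving freely, at 89.3 mm of rod motion.

```bash
python3 -m creep '[[0,0,0,-0.033,0,0,1],[0,0,0,0,0,0,1]]'
```

```text
time_s: 20.05
ee_pos: [0.4891, -0.2502, 0.0491]
tool_rot: [-0.0, 0.631, 0.776, 0.0]
force: [0.7, 5.4, -2.3]
finger_gap: 0.0179
gripper_force: 45.0
```

```bash
python3 -m creep '[[0,0,0,-0.033,0,0,1],[0,0,0,0,0,0,1]]'
```

```text
time_s: 20.3
ee_pos: [0.4889, -0.2503, 0.0488]
tool_rot: [-0.001, 0.631, 0.776, 0.0]
force: [0.4, 8.4, -2.5]
finger_gap: 0.0177
gripper_force: 45.0
```

```bash
python3 -m creep '[[0,0,0,-0.02,0,0,1],[0,0,0,0,0,0,1]]'
```

```text
time_s: 20.55
ee_pos: [0.4888, -0.2504, 0.0486]
tool_rot: [-0.001, 0.631, 0.776, 0.001]
force: [0.5, 9.2, -2.8]
finger_gap: 0.0178
gripper_force: 45.0
```

The rod stopped moving while the force rose from 5 to 9 N, at about the expected distance, so the carriage is on its stop. I'll ease forward inside the hole, lower the prong and back out.

```bash
python3 -m creep '[[0,0,0,0.1,0,0,1],[0,0,0,0.11,0,0,1],[0,0,0,0,0,0,1]]'
python3 -m creep '[[0,0,0,0,0,-0.0,1],[0,0,0,0,0,0.15,1],[0,0,0,0,0,0.15,1],[0,0,0,0,0,0.2,1],[0,0,0,0,0,0.2,1]]'
python3 -m creep '[[0,0,0,0,0,0,1],[0,0,0,0,0,0,1]]'
```

```text
time_s: 20.92
ee_pos: [0.4882, -0.2461, 0.0493]
tool_rot: [0.001, 0.631, 0.776, -0.0]
force: [0.3, 0.0, -2.5]
finger_gap: 0.0176
gripper_force: 45.0
time_s: 21.55
ee_pos: [0.488, -0.2456, 0.0275]
tool_rot: [-0.0, 0.631, 0.776, 0.0]
force: [-0.3, -0.4, -1.5]
finger_gap: 0.0178
gripper_force: 45.0
time_s: 21.8
ee_pos: [0.4882, -0.2457, 0.0281]
tool_rot: [0.0, 0.631, 0.776, 0.0]
force: [-0.2, 0.0, -2.6]
finger_gap: 0.0174
gripper_force: 45.0
```

```bash
python3 -m creep '[[0,0,0,-0.1,0,0,1],[0,0,0,-0.2,0,0,1],[0,0,0,-0.2,0,0,1]]'
python3 -m creep '[[0,0,0,-0.4,0,0,1],[0,0,0,-0.4,0,0,1],[0,0,0,-0.4,0,0,1],[0,0,0,-0.1,0,0,1]]'
python3 -m creep '[[0,0,0,0,0,-0.5,1],[0,0,0,0,0,-1,1],[0,0,0,0,0,-1,1],[0,0,0,0,0,-1,1],[0,0,0,0,0,-0.8,1]]'
python3 -m creep '[[0,0,1,0,0,0,1],[0,0,1,0,0,0,1],[0,0,1,0,0,0,1],[0,0,1,0,0,0,1],[0,0,1,0,0,0,1]]'
python3 -m creep '[[0,0,1,0,0,0,1],[0,0,1,0,0,0,1],[0,0,1,0,0,0,1],[0,0,1,0,0,0,1],[0,0,1,0,0,0,1]]'
python3 -m creep '[[0,0,1,0,0,0,1],[0,0,1,0,0,0,1],[0,0,1,0,0,0,1],[0,0,0.37,0,0,0,1],[0,0,0,0,0,0,1]]'
python3 -m creep '[[0,0,0,-0.5,-0.8,0,1],[0,0,0,-0.5,-0.8,0,1],[0,0,0,0,0,0,1],[0,0,0,0,0,0,1]]'
python3 - <<'E'
from h import *
from station import get_image
a=get_image("side")[180:340,150:410,::-1]
cv2.imwrite("pics/s4.png",cv2.resize(a,None,fx=3,fy=3,interpolation=cv2.INTER_CUBIC))
E
```

```text
time_s: 22.18
ee_pos: [0.4914, -0.261, 0.0283]
tool_rot: [0.0, 0.631, 0.776, 0.0]
force: [-0.6, 0.2, -2.6]
finger_gap: 0.0178
gripper_force: 45.0
time_s: 22.68
ee_pos: [0.4993, -0.2997, 0.028]
tool_rot: [0.0, 0.631, 0.776, 0.0]
force: [0.2, -0.5, -2.0]
finger_gap: 0.0177
gripper_force: 45.0
time_s: 23.3
ee_pos: [0.4993, -0.2981, 0.1596]
tool_rot: [0.001, 0.631, 0.776, 0.0]
force: [1.3, -0.5, -2.7]
finger_gap: 0.0176
gripper_force: 45.0
time_s: 23.92
ee_pos: [0.4991, -0.298, 0.1582]
tool_rot: [0.0, 0.833, 0.553, 0.0]
force: [-0.3, 0.8, -3.2]
finger_gap: 0.0178
gripper_force: 45.0
time_s: 24.55
ee_pos: [0.4991, -0.298, 0.1582]
tool_rot: [0.0, 0.959, 0.282, 0.0]
force: [-0.8, -0.1, -2.9]
finger_gap: 0.0178
gripper_force: 45.0
time_s: 25.18
ee_pos: [0.4991, -0.2981, 0.158]
tool_rot: [0.0, 0.996, 0.086, 0.0]
force: [-0.2, -0.3, -2.8]
finger_gap: 0.0178
gripper_force: 45.0
time_s: 25.68
ee_pos: [0.462, -0.2568, 0.1578]
tool_rot: [0.001, 0.996, 0.086, 0.001]
force: [0.6, -0.9, -2.3]
finger_gap: 0.0177
gripper_force: 45.0
```

View pics/s4.png

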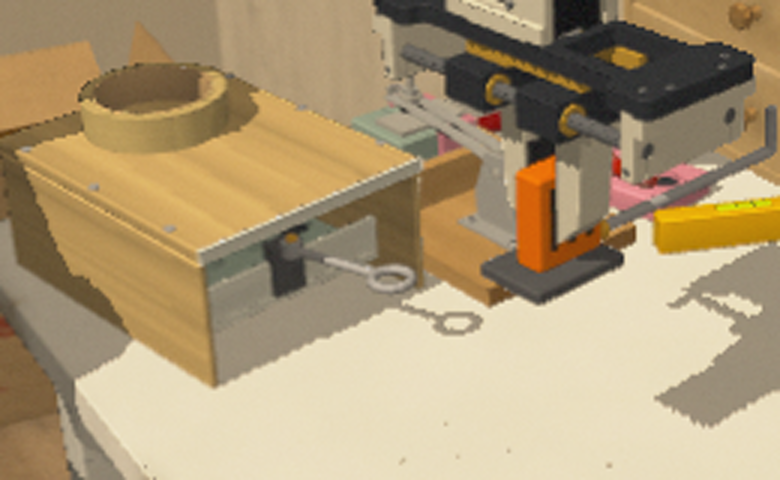

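The side view shows the carriage drawn out, with the eye free at about (280,271.7) and the rod held level in the air. I'll lower it and check the travel.

```bash
python3 - <<'E'
from h import *
S=camera_params("side");e=onz([280,271.7],.052,S);v=R.from_euler('z',-1.7777).apply(e-[.4047,.0661,0])
print(e,v,"travel",.013-v[0]-np.sqrt(.075**2-v[1]**2))
E
python3 -m creep '[[0,0,0,0,0,1,1],[0,0,0,0,0,1,1],[0,0,0,0,0,1,1],[0,0,0,0,0,0.7,1],[0,0,0,0,0,0.3,1]]'
python3 -m creep '[[0,0,0,0,0,0.2,1],[0,0,0,0,0,0.15,1],[0,0,0,0,0,0.05,1],[0,0,0,0,0,0,1],[0,0,0,0,0,0,1]]'
```

```text
[ 0.45534554 -0.08462513  0.052     ] [-0.15791457 -0.0186018   0.052     ] travel 0.09825802377782318
time_s: 26.35
ee_pos: [0.4613, -0.2565, 0.0358]
tool_rot: [-0.001, 0.996, 0.086, -0.001]
force: [0.1, -0.3, -3.1]
finger_gap: 0.0176
gripper_force: 45.0
time_s: 26.98
ee_pos: [0.4616, -0.2565, 0.0254]
tool_rot: [0.0, 0.996, 0.086, 0.0]
force: [0.2, -0.2, -2.8]
finger_gap: 0.0177
gripper_force: 45.0
```

```bash
python3 -m creep '[[0,0,0,0,0,0.05,1],[0,0,0,0,0,0.02,1],[0,0,0,0,0,0,1]]'
```

```text
time_s: 27.35
ee_pos: [0.4614, -0.2564, 0.0233]
tool_rot: [0.0, 0.996, 0.086, 0.0]
force: [-1.0, 0.9, 1.6]
finger_gap: 0.0177
gripper_force: 45.0
```

Contact with the table: the vertical force went from -2.8 to +1.6 N. Releasing and retreating straight up.

```bash
python3 -m creep '[[0,0,0,0,0,0,0.4],[0,0,0,0,0,0,0],[0,0,0,0,0,0,-0.4],[0,0,0,0,0,0,-0.4],[0,0,0,0,0,0,-0.4]]'
python3 -m creep '[[0,0,0,0,0,-0.3,-0.4],[0,0,0,0,0,-1,-0.4],[0,0,0,0,0,-1,-0.4],[0,0,0,0,0,-1,-0.4],[0,0,0,0,0,-1,-0.4]]'
python3 -m creep '[[0,0,0,0,0,-1,-0.4],[0,0,0,0,0,-1,-0.4],[0,0,0,0,0,0,-0.4],[0,0,0,0,0,0,-0.4]]'
python3 - <<'E'
from h import *
from station import get_image
a=get_image("side")[150:380,150:470,::-1]
cv2.imwrite("pics/s5.png",cv2.resize(a,None,fx=2.4,fy=2.4,interpolation=cv2.INTER_CUBIC))
E
```

```text
time_s: 27.98
ee_pos: [0.4614, -0.2564, 0.023]
tool_rot: [-0.0, 0.996, 0.086, 0.0]
force: [-0.0, 0.1, 0.0]
finger_gap: 0.0615
gripper_force: 0.0
time_s: 28.6
ee_pos: [0.4613, -0.2563, 0.1537]
tool_rot: [0.0, 0.996, 0.086, 0.0]
force: [0.5, 1.0, 0.0]
finger_gap: 0.0638
gripper_force: 0.0
time_s: 29.1
ee_pos: [0.4609, -0.2561, 0.2116]
tool_rot: [-0.0, 0.996, 0.086, -0.0]
force: [-0.1, 0.9, 0.2]
finger_gap: 0.0642
gripper_force: 0.0
```

View pics/s5.png

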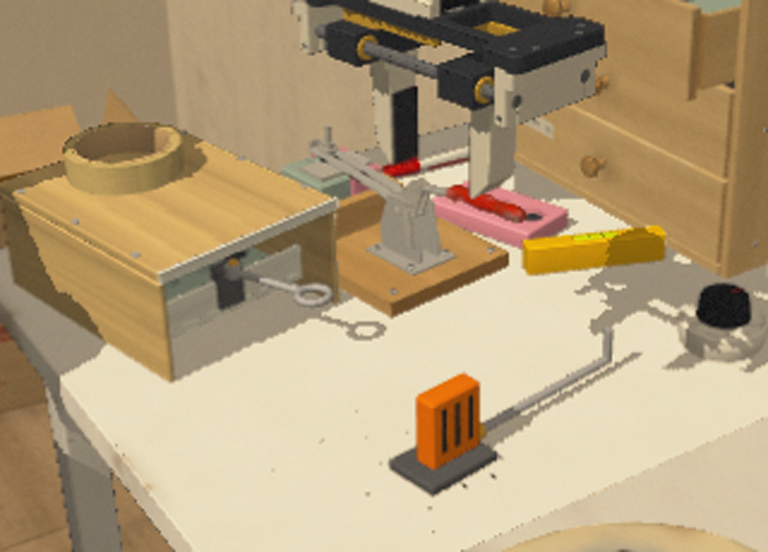

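The rod stands on its foot at about (443,465) in the crop, well clear of the eye at (312,292). The carriage is out and the timer hasn't been touched.

```bash
python3 -c "
from station import order
print(order.close_job())"
```

```text
the job is handed in; nothing more can be done
None
```

The carriage is drawn out against its stop (pull force about 9 N at most in the readings), the rod is unhooked and standing on its foot clear of the drawbar, the timer was left alone, and the job was handed in at about 29 s.

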